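# Pack the globe lamp and the torch in the shipping carton

### The job

Finish packing the carton: lower the green globe lamp gently, upright, onto the yellow pad in the empty cell, letting go only once it stands; then lay the orange torch gently along the top of the partition so that its barrel rests in both wooden V-notches, either way round, again without dropping it. Do not disturb the red lamp that is already packed, nor the mug, the blue tub and the phone.

Things in the scene. Friction and masses are not known exactly. Their poses are not given: they have to be found in the camera images.
- carton: Fixed open cardboard carton, outside 180 mm along its x, 266 mm along its y, 145 mm high; walls and floor 5 mm; flaps hang outside, reaching 41 mm out. Origin: centre of its underside. A partition 20 mm thick, up to z = 80 mm, runs along x at y = 0 between two cells (170 mm along x, 118 mm along y, centres at y = +69 and -69 mm).
- notches (a point): Where the torch's middle comes when packed: 129 mm above the carton's underside centre, same axes; torch axis along x. Two plywood V-notch rests, 8 mm thick, stand on the partition at x = +42 and -42 mm from here; 45 degree sides opening upward, tips 46 mm apart (y) and 2 mm above this point.
- pad: Yellow foam pad fixed on the floor of the empty cell, 120 mm along the carton's x, 100 mm along its y, 6 mm thick; origin: centre of its underside (5 mm above the table), axes parallel to the carton's. It is in the +y or the -y cell.
- lamp: Green globe lamp, loose, upright on the table, 0.2 to 0.4 kg, round about its z axis: base 60 mm across, globe 76 mm across (widest 26 to 42 mm up), narrow neck 42 mm across at 65 to 70 mm, white cylindrical cap 48 mm across from 70 to 105 mm (the grip). Total height 105 mm. Origin: centre of its underside, z up.
- packed_lamp: Red globe lamp of the same shape on its own yellow pad (6 mm), already standing loose in the other cell; origin: centre of the underside of its pad (5 mm above the table); its top is 111 mm above this. Leave alone.
- torch: Orange torch lying loose on the table, 0.2 to 0.33 kg, 150 mm long along its x. Origin: its middle, on its axis, 19 mm above the table at the start. Round barrel 30 mm across, 110 mm long (x -55 to +55 mm), and a square black bumper 38 x 38 mm, 20 mm long, at each end. Packed, the bumpers lie outside the two rests, with 9 mm play each way.
- mug: White mug, 80 mm across, 95 mm high, loose; origin at the centre of its underside. Leave alone.
- tub: Blue tub with white lid, 118 x 168 x 65 mm, loose; origin at the centre of its underside. Leave alone.
- phone: White phone lying flat, 150 x 72 x 9 mm, loose; origin at the centre of its underside. Leave alone.
Not all that is in view belongs to the job. What is shaped like the lamp but pink is not meant.

How it is judged:
By the outcome, as a careful person would: the job done as asked, in the order asked, and still so for the second after the job is handed in, with the robot touching nothing.
It also fails if it takes over 61 s, if anything falls off the work surface, if the arm or the gripper's body presses on something with over 40 N, if the wrist force passes 120 N, or if a joint passes its speed limit or range.

### The arm

A 6-joint arm with a two-finger parallel gripper is mounted at the origin on the work surface. World frame = base frame: x ahead of the robot, y to its left, z up, the work surface at z = 0. Lengths are in m, angles in degrees, forces in N, time in s.
With the tool pointing down it reaches from about 0.4 to 0.825 m from the base axis. Payload 7 kg.
Tool frame: the origin (TCP) lies between the finger pads; the fingertips stand 19 mm ahead of it and the grasp point (between the pads) is the TCP; x points along the fingers, y is the direction in which the jaws open and shut, and the axes are right-handed (so a half turn about x gives the same grasp; the last joint's range is limited). The gripper opens to 88 mm and grips with 3 to 60 N. Pads are 19 mm wide; open, the fingers measure 130 mm over their backs; the gripper's body (78 mm by 193 mm) begins 47 mm behind the grasp point.
Start: joints at [-60.613, 20.546, 0.682, 0, -70.136, -16.507], TCP at [0.15, -0.658, 0.246] pointing down, gripper open.
Joint ranges: [-176.03, 176.03], [-82.01, 121.73], [-58.28, 71.71], [-173.87, 95.51], [-174.79, -0.11], [-173.66, 173.66]. Speed limits (degrees/s): [136.94, 136.94, 172.46, 180, 180, 180].

### API

Orientations are given as [roll, pitch, yaw] about the fixed x, y, z axes, in that order (R = Rz(yaw) Ry(pitch) Rx(roll)).
In Python, from plant import r gives the robot as it stands.
- The arm moves only by the tool send_rows, never from a script. Its argument "plan" is a list of rows, each a list of 2 entries, a list of its own where there are three numbers: the shift along the tool's x, y, z scaled (see below), then the turn, a rotation vector about the tool's x, y, z scaled (see below). A call has exactly 5 rows; each row is the pose to reach, as a shift and turn from the pose measured when the call began, along the tool's axes at that moment; what a row does not reach only later rows make up. The controller multiplies each number of a shift by 0.15 m and each number of a turn by pi/4 rad. A row lasts 1/10 s, in which the tool goes at most 50 mm and 8.59 degrees, less where a joint would pass 70% of its speed; a pose out of reach is approached as far as the arm can. A call with a number of a shift or a turn outside -1 to 1 is refused whole. A call with a gripper value outside its range is refused whole. "jaw" is the opening, from -1 (shut) to 1 (fully open), so that 0 is half open, set as the call begins (left out, the last holds). The fingers move at their own pace and stop on an object; "force" is the grip in N (left out, the last holds). Time passes only in rows, so rows that repeat a pose let the fingers close, or fill a call up. It gives the time, the measured TCP pose, the force and the opening at its end, in the units of the state.
- r.get_state(): the state, without advancing time (a new reading comes with each control period).
- r.capture(name): name is "scene" or "top"; returns a dict with "color" (400x640x3 uint8, red, green, blue), "range_z" (400x640 float32, m along the optical axis (not along the pixel's ray), 0 where there is no reading), "mtx" (3x3 intrinsics, pixels), "pose" (4x4, takes a point from camera to world coordinates). Camera axes: x right, y down, z forward; pixel columns grow to the right and rows downward; lengths in m; the calibration is good to about 2 mm. A picture is of the moment at which its call begins.
- r.close_job(): hands the job in, once; it reports no verdict.
Trained networks look in a picture, given as the dict that the camera call returned (one of the last four; its "shot" number tells which), for a name from the list of things; names that differ only in an ending like _2 or _b are one class to them, and where a whole thing is asked for, a point or a joint stands for the part that bears it (a point fixed in the world has none). Each returns a list of dicts, best first, with "score" (0 to 1); they miss things now and then, are a little off and sometimes report something else, mostly with a low value. They report only what shows in the picture. A call takes as long as a camera call. They do not tell look-alikes from the thing itself.
- r.find_in(picture, target): "uv" ([column, row] in pixels, amid what is visible of it).
- r.trace(picture, target): "mask" (400x640 bool, what is visible of it) and "uv" ([column, row] in pixels, amid what is visible of it).
The state is a dict: "time_s": time; "joints": joint angles; "qd": joint speeds; "joint_torque": joint torques, N m; "tcp_pos": TCP position; "eef_rot": TCP orientation; "contact_force": force on the tool from outside, world axes, zero at the start; "moment": the same for the moment, N m; "gripper_width": finger opening in m.
Only numpy, scipy, OpenCV 4.12 (cv2) and the standard library are available. Lean on these libraries where they do the work, as an engineer would, in place of code of your own. Each camera call takes 0.05 s, during which the arm holds its last target. There are 200 camera calls.

## Working session

There is one attempt and no reset: what is moved stays moved. The work goes in short steps, Python scripts to look and compute and a tool call to move; the robot and the scene stay as the last step left them, time stands still between calls to the robot, and variables do not carry over. Pictures are saved under pics/ and viewed, about 8 in all and at most 12, crops included, and the job is handed in when it is done.

Besides the shell and the picture viewer there is one more tool, called after "Request:" as name([rows], argument=value, ...), one row to a line, values as JSON. send_rows: Moves the arm, as the interface text tells. Its arguments: {"type":"object","properties":{"plan":{"type":"array"},"jaw":{"type":"number"},"force":{"type":"number"}},"required":["plan"]}

```bash
mkdir -p pics; ls; cat > h.py <<'E'
import numpy as np,cv2
from plant import r
from scipy.spatial.transform import Rotation as Ro
def world(p):
    z=p["range_z"];K=p["mtx"];T=p["pose"];v,u=np.indices(z.shape)
    c=np.stack([(u-K[0,2])/K[0,0]*z,(v-K[1,2])/K[1,1]*z,z],-1)
    w=c@T[:3,:3].T+T[:3,3];w[z==0]=np.nan;return w
def save(p,n,crop=None,s=1):
    im=p["color"][:,:,::-1]
    if crop: im=im[crop[1]:crop[3],crop[0]:crop[2]]
    cv2.imwrite("pics/"+n,cv2.resize(im,None,fx=s,fy=s,interpolation=cv2.INTER_CUBIC))
E
python3 - <<'E'
from h import *
np.set_printoptions(precision=4,suppress=True)
s=r.get_state();print(s)
out=[]
for n in("scene","top"):
    p=r.capture(n);out.append(p["color"]);w=world(p);print(n,p["pose"],p["mtx"])
    np.savez(n+"0.npz",w=w,c=p["color"])
    for t in("lamp","torch","carton","pad","packed_lamp","mug","tub","phone"):
        for d in r.trace(p,t)[:3]:
            q=w[d["mask"]];q=q[~np.isnan(q[:,0])]
            print(t,round(d["score"],2),np.round(d["uv"]),d["mask"].sum(),np.nanmedian(q,0) if len(q) else None, np.nanpercentile(q,2,axis=0) if len(q) else None,np.nanpercentile(q,98,axis=0) if len(q) else None)
cv2.imwrite("pics/a.png",cv2.resize(np.vstack(out)[:,:,::-1],(480*1,600)))
cv2.imwrite("pics/scene0.png",out[0][:,:,::-1]);cv2.imwrite("pics/top0.png",out[1][:,:,::-1])
E
```

```text
pics
{'time_s': 0.0, 'joints': array([-60.6133,  20.5898,   0.6337,  -0.0206, -70.1378, -16.508 ]), 'qd': array([ 0.0169, -0.0735, -0.022 ,  0.0494,  0.0762, -0.0398]), 'joint_torque': array([ -0.    , -58.2723,  29.3056,   6.9969,   0.0068,  -0.0002]), 'tcp_pos': array([ 0.1503, -0.6576,  0.2446]), 'eef_rot': array([ 94.8396,  89.9042, 107.7114]), 'contact_force': array([ 0.2903, -0.2389,  0.9977]), 'moment': array([ 0.0513, -0.0118,  0.0087]), 'gripper_width': 0.08762606133410739}
scene [[ 0.952   0.2183 -0.2144  0.8008]
 [ 0.3059 -0.6896  0.6564 -0.7983]
 [-0.0045 -0.6905 -0.7233  0.8665]
 [ 0.      0.      0.      1.    ]] [[404.8866   0.     315.8511]
 [  0.     404.8866 192.1265]
 [  0.       0.       1.    ]]
lamp 0.84 [300. 129.] 615 [0.4293 0.1906 0.0566] [0.3932 0.174  0.0014] [0.4566 0.2255 0.105 ]
lamp 0.83 [317. 108.] 553 [0.4547 0.3084 0.0561] [0.4201 0.291  0.0031] [0.4837 0.3409 0.1051]
lamp 0.17 [291. 229.] 45 [ 0.5254 -0.1778  0.0103] [ 0.4951 -0.1833  0.0074] [ 0.5996 -0.1648  0.0117]
torch 0.84 [369. 142.] 428 [0.655  0.2279 0.0296] [0.6193 0.1677 0.0003] [0.6919 
[... 1003 characters left out ...]
 0.2412 0.0318] [ 0.6171  0.171  -0.0011] [0.687  0.3122 0.0398]
pad 0.91 [371. 224.] 1419 [ 0.5526 -0.2204  0.0106] [ 0.496  -0.2703  0.0057] [ 0.6101 -0.1717  0.0154]
packed_lamp 0.58 [318. 232.] 1504 [ 0.5262 -0.0837  0.0128] [ 0.4758 -0.1319  0.006 ] [ 0.5924 -0.0327  0.1176]
packed_lamp 0.22 [454. 285.] 1442 [ 0.3748 -0.4499  0.009 ] [ 0.305  -0.4862  0.0034] [ 0.4486 -0.4155  0.0136]
mug 0.83 [252. 136.] 1005 [0.8076 0.1114 0.0426] [ 0.7575  0.0678 -0.0009] [0.834  0.167  0.0959]
tub 0.63 [475. 200.] 2852 [ 0.6113 -0.4963  0.0644] [ 0.554  -0.5824  0.002 ] [ 0.6725 -0.4191  0.0687]
phone 0.76 [453. 287.] 1435 [ 0.3747 -0.4498  0.009 ] [ 0.3049 -0.4851  0.0038] [ 0.4485 -0.4155  0.0136]
```

View pics/scene0.png

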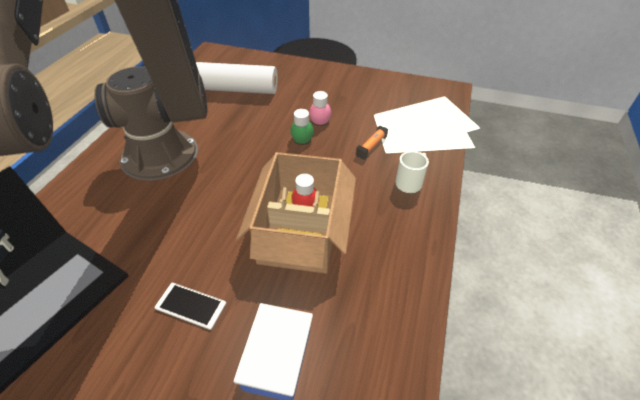

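View pics/top0.png

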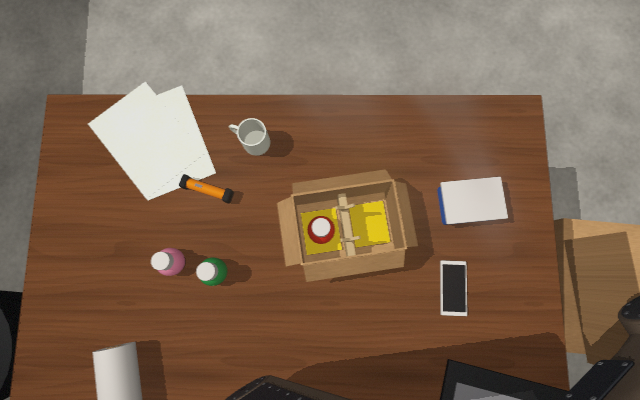

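The pictures show the green lamp at top (212,272), with the pink look-alike at (168,262). The torch is at (208,188) and the carton at (345,225). The empty yellow cell is on the right, the −y side. Next I fit precise poses.

```bash
cat >> h.py <<'E'
from scipy.optimize import least_squares
def caps(w,c,approx,z0,rad=0.06):
    m=(abs(w[...,2]-z0)<.006)&(np.hypot(w[...,0]-approx[0],w[...,1]-approx[1])<rad)&(c.min(-1)>110)
    q=w[m];return (q[:,:2].min(0)+q[:,:2].max(0))/2, q[:,:2].mean(0), np.ptp(q[:,:2],axis=0), np.median(q[:,2]), len(q)
E
python3 - <<'E'
from h import *
np.set_printoptions(precision=4,suppress=True)
for n in("scene","top"):
    d=np.load(n+"0.npz");w,c=d["w"],d["c"].astype(int)
    print(n,"lamp",caps(w,c,(.425,.202),.105),"red",caps(w,c,(.535,-.085),.116,.04))
    m=(abs(w[...,2]-.145)<.005)&(abs(w[...,0]-.55)<.2)&(abs(w[...,1]+.15)<.2)
    q=w[m][:,:2]
    def f(p):
        C,S=np.cos(p[2]),np.sin(p[2]);e=q-p[:2];l=np.c_[e@[C,S],e@[-S,C]]
        a=abs(l)-[.0875,.1305]
        return np.where((a<=0).all(1),a.max(1),np.hypot(*np.maximum(a,0).T))
    best=min((least_squares(f,[.55,-.152,t],loss="soft_l1",f_scale=.003) for t in(-.2,-.1,0,.1,.2)),key=lambda o:o.cost)
    print("carton",best.x[:2],np.degrees(best.x[2]),np.median(abs(best.fun)),len(q))
    y=(c[...,0]>150)&(c[...,1]>120)&(c[...,2]<90)&(abs(w[...,2]-.011)<.006)&(abs(w[...,1]+.22)<.08)&(abs(w[...,0]-.55)<.1)
    print("pad",cv2.minAreaRect(w[y][:,:2].astype(np.float32)),y.sum())
    # torch
    o=(c[...,0]>150)&(c[...,1]<170)&(c[...,0]-c[...,2]>90)&(abs(w[...,0]-.655)<.09)&(abs(w[...,1]-.24)<.1)&(w[...,2]>.012)
    q=w[o]
    def g(p):
        e=q[:,:2]-p[:2];a=-e[:,0]*np.sin(p[2])+e[:,1]*np.cos(p[2]);return np.hypot(a,q[:,2]-.019)-.015
    s=least_squares(g,[q[:,0].mean(),q[:,1].mean(),1.9],loss="soft_l1",f_scale=.002)
    C,S=np.cos(s.x[2]),np.sin(s.x[2])
    t=(q[:,:2]-s.x[:2])@[C,S];lo,hi=np.percentile(t,[1,99])
    a=w[(abs(w[...,0]-.655)<.1)&(abs(w[...,1]-.24)<.12)&(w[...,2]>.026)&(w[...,2]<.05)][:,:2]-s.x[:2]
    ta=(a@[C,S]);ta=ta[abs(a@[-S,C])<.02]
    print("torch",s.x[:2]+(lo+hi)/2*np.array([C,S]),np.degrees(s.x[2]),hi-lo,np.median(abs(s.fun)),"all",s.x[:2]+(ta.min()+ta.max())/2*np.array([C,S]),np.ptp(ta))
s=r.get_state();print(Ro.from_euler("xyz",s["eef_rot"],degrees=True).as_matrix())
E
```

```text
scene lamp (array([0.4224, 0.2101]), array([0.4225, 0.208 ]), array([0.0467, 0.0481]), np.float64(0.10361381877494091), 112) red (array([ 0.5347, -0.0835]), array([ 0.5347, -0.0857]), array([0.0454, 0.0478]), np.float64(0.11445175081513193), 195)
carton [ 0.5453 -0.1533] 8.790158182523552 0.0019222238006457448 943
pad ((0.5613831281661987, -0.2218090295791626), (0.1168283075094223, 0.13721278309822083), 17.398704528808594) 37
torch [0.6545 0.247 ] 71.56419529503738 0.10727439442277034 0.0012444443303064228 all [0.6529 0.2424] 0.15265773453570297
top lamp (array([0.4205, 0.2109]), array([0.4208, 0.2111]), array([0.0454, 0.0449]), np.float64(0.104778655823633), 274) red (array([ 0.5335, -0.0824]), array([ 0.5328, -0.0832]), array([0.0444, 0.0439]), np.float64(0.11532963191584988), 255)
carton [ 0.5431 -0.1516] 8.674465016478887 0.0020459802657614573 1118
pad ((0.548403799533844, -0.2085585743188858), (0.13679969310760498, 0.14277581870555878), 5.9075236320495605) 1475
torch [0.6541 0.2443] 71.57311219555689 0.10695942303592593 0.0011327229836798867 all [0.6535 0.2427] 0.15070523149477794
[[ 0.     -0.2229  0.9748]
 [-0.      0.9748  0.2229]
 [-1.     -0.      0.    ]]
```

Request:
send_rows([
  [[0,0.2,0.13],[-0.19,0,0]],
  [[0,0.4,0.26],[-0.38,0,0]],
  [[0,0.6,0.4],[-0.57,0,0]],
  [[0,0.8,0.53],[-0.76,0,0]],
  [[0,1,0.67],[-0.95,0,0]],
], jaw=1, force=20)

```text
time_s: 1.4
tcp_pos: [0.2152, -0.4881, 0.2456]
eef_rot: [-106.1, 90.0, -50.1]
contact_force: [0.2, 0.2, 0.1]
gripper_width: 0.0876
```

```bash
cat >> h.py <<'E'
def aim(*targets):
    "targets: (x,y,z,yaw of jaws); prints shift/turn in units from each pose to the next, tool down"
    s=r.get_state();p=np.array(s["tcp_pos"]);R=Ro.from_euler("xyz",s["eef_rot"],degrees=True).as_matrix()
    print("t",s["time_s"],"p",p.round(4),"yaw",np.degrees(np.arctan2(R[1,1],R[0,1])).round(1),"q",np.round(s["joints"],1),"F",np.round(s["contact_force"],1),"w",round(s["gripper_width"],4))
    for x,y,z,a in targets:
        t=np.radians(a);Q=np.array([[0,np.cos(t),np.sin(t)],[0,np.sin(t),-np.cos(t)],[-1,0,0]])
        print((R.T@(np.array([x,y,z])-p)/.15).round(3),(Ro.from_matrix(R.T@Q).as_rotvec()/(np.pi/4)).round(3));p=np.array([x,y,z]);R=Q
E
python3 -c "
from h import *
aim((.33,-.39,.245,188.7),(.43,-.28,.245,188.7),(.47,-.15,.245,188.7),(.47,-.01,.245,188.7),(.4215,.12,.245,188.7),(.4215,.2105,.245,188.7),(.4215,.2105,.095,188.7))"
```

```text
t 1.4 p [ 0.2152 -0.4881  0.2456] yaw 146.0 q [-45.1   7.2 -17.2   0.  -65.7  11.1] F [0.2 0.2 0.1] w 0.0876
[ 0.004 -0.268  0.97 ] [-0.95 -0.    0.  ]
[ 0.    -0.77   0.624] [0. 0. 0.]
[ 0.    -0.395  0.816] [0. 0. 0.]
[ 0.    -0.141  0.923] [0. 0. 0.]
[0.    0.189 0.906] [0. 0. 0.]
[ 0.    -0.091  0.596] [0. 0. 0.]
[1. 0. 0.] [0. 0. 0.]
```

Request:
send_rows([
  [[0,-0.05,0.2],[-0.19,0,0]],
  [[0,-0.1,0.4],[-0.38,0,0]],
  [[0,-0.16,0.6],[-0.57,0,0]],
  [[0,-0.21,0.8],[-0.76,0,0]],
  [[0,-0.27,0.97],[-0.95,0,0]],
])

```text
time_s: 1.9
tcp_pos: [0.3311, -0.3891, 0.246]
eef_rot: [-131.4, 89.9, -32.4]
contact_force: [0.5, 0.1, -1.0]
gripper_width: 0.0877
```

Request:
send_rows([
  [[0,-0.15,0.12],[0,0,0]],
  [[0,-0.3,0.25],[0,0,0]],
  [[0,-0.45,0.37],[0,0,0]],
  [[0,-0.6,0.5],[0,0,0]],
  [[0,-0.77,0.62],[0,0,0]],
])

```text
time_s: 2.4
tcp_pos: [0.4312, -0.2781, 0.2464]
eef_rot: [-123.1, 89.9, -24.2]
contact_force: [-0.3, -0.6, 0.5]
gripper_width: 0.0876
```

Request:
send_rows([
  [[0,-0.08,0.16],[0,0,0]],
  [[0,-0.16,0.32],[0,0,0]],
  [[0,-0.24,0.48],[0,0,0]],
  [[0,-0.32,0.64],[0,0,0]],
  [[0,-0.4,0.82],[0,0,0]],
])

```text
time_s: 2.9
tcp_pos: [0.4715, -0.1463, 0.2466]
eef_rot: [-118.4, 89.9, -19.4]
contact_force: [1.1, -0.5, 0.3]
gripper_width: 0.0878
```

Request:
send_rows([
  [[0,-0.03,0.18],[0,0,0]],
  [[0,-0.06,0.36],[0,0,0]],
  [[0,-0.08,0.54],[0,0,0]],
  [[0,-0.11,0.73],[0,0,0]],
  [[0,-0.14,0.92],[0,0,0]],
])

```text
time_s: 3.4
tcp_pos: [0.4706, -0.0056, 0.2468]
eef_rot: [-108.9, 89.8, -9.9]
contact_force: [0.2, -0.2, 0.5]
gripper_width: 0.0873
```

Request:
send_rows([
  [[0,0.04,0.18],[0,0,0]],
  [[0,0.08,0.36],[0,0,0]],
  [[0,0.12,0.54],[0,0,0]],
  [[0,0.15,0.72],[0,0,0]],
  [[0,0.19,0.9],[0,0,0]],
])

```text
time_s: 3.9
tcp_pos: [0.421, 0.1244, 0.2469]
eef_rot: [-98.4, 89.8, 0.6]
contact_force: [1.1, 0.8, -0.2]
gripper_width: 0.0876
```

Request:
send_rows([
  [[0,-0.03,0.2],[0,0,0]],
  [[0,-0.06,0.4],[0,0,0]],
  [[0,-0.09,0.6],[0,0,0]],
  [[0,-0.09,0.6],[0,0,0]],
  [[0,-0.09,0.6],[0,0,0]],
])

```text
time_s: 4.4
tcp_pos: [0.42, 0.2158, 0.2468]
eef_rot: [-103.7, 89.8, -4.6]
contact_force: [-0.2, 0.2, -0.4]
gripper_width: 0.0876
```

```bash
python3 -c "
from h import *
aim((.4215,.2105,.15,188.7),(.4215,.2105,.0945,188.7))"
```

```text
t 4.4 p [0.42   0.2158 0.2468] yaw -171.0 q [ 51.3   0.9 -24.    0.2 -65.  -42.3] F [-0.2  0.2 -0.4] w 0.0876
[ 0.645 -0.002 -0.036] [ 0.008 -0.001  0.004]
[0.37 0.   0.  ] [0. 0. 0.]
```

Request:
send_rows([
  [[0.1,0,-0.036],[0,0,0]],
  [[0.25,0,-0.036],[0,0,0]],
  [[0.4,0,-0.036],[0,0,0]],
  [[0.53,0,-0.036],[0,0,0]],
  [[0.64,0,-0.036],[0.008,0,0.004]],
])

```text
time_s: 4.9
tcp_pos: [0.4209, 0.2092, 0.15]
eef_rot: [155.7, 89.9, -105.6]
contact_force: [0.2, 0.9, 0.4]
gripper_width: 0.0878
```

Request:
send_rows([
  [[0.1,0,0],[0,0,0]],
  [[0.2,0,0],[0,0,0]],
  [[0.29,0,0],[0,0,0]],
  [[0.36,0,0],[0,0,0]],
  [[0.37,0,0],[0,0,0]],
])

```text
time_s: 5.4
tcp_pos: [0.4205, 0.2081, 0.0936]
eef_rot: [136.8, 89.8, -124.6]
contact_force: [0.5, -0.6, 0.0]
gripper_width: 0.0876
```

```bash
python3 -c "
from h import *
aim((.4215,.2105,.0945,188.7))
p=r.capture('scene');save(p,'b.png',(200,60,440,210),3)"
```

```text
t 5.4 p [0.4205 0.2081 0.0936] yaw -171.4 q [ 50.5  10.7 -36.1   0.  -43.4 -41.9] F [ 0.5 -0.6  0. ] w 0.0876
[-0.006 -0.009  0.015] [-0.003 -0.003 -0.002]
```

View pics/b.png

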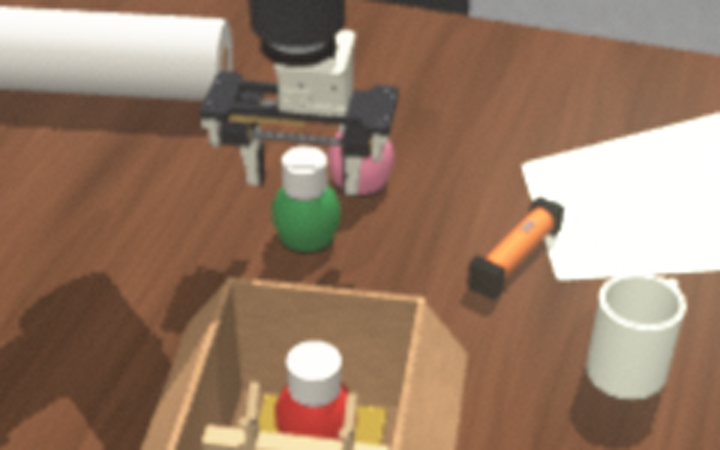

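The cap (crop 303,170) sits midway between the fingers, so I close.

Request:
send_rows([
  [[0,0,0.015],[0,0,0]],
  [[0,0,0.015],[0,0,0]],
  [[0,0,0.015],[0,0,0]],
  [[0,0,0.015],[0,0,0]],
  [[0,0,0.015],[0,0,0]],
], jaw=1)

```text
time_s: 5.95
tcp_pos: [0.4204, 0.2108, 0.0943]
eef_rot: [145.4, 89.9, -116.0]
contact_force: [0.7, 0.6, -0.1]
gripper_width: 0.0876
```

Request:
send_rows([
  [[0,0,0],[0,0,0]],
  [[0,0,0],[0,0,0]],
  [[0,0,0],[0,0,0]],
  [[0,0,0],[0,0,0]],
  [[0,0,0],[0,0,0]],
], jaw=-1, force=25)

```text
time_s: 6.45
tcp_pos: [0.4204, 0.2108, 0.0942]
eef_rot: [144.7, 89.9, -116.7]
contact_force: [-0.7, 0.9, -0.1]
gripper_width: 0.053
```

Request:
send_rows([
  [[0,0,0],[0,0,0]],
  [[0,0,0],[0,0,0]],
  [[0,0,0],[0,0,0]],
  [[0,0,0],[0,0,0]],
  [[0,0,0],[0,0,0]],
])

```text
time_s: 6.95
tcp_pos: [0.4204, 0.2108, 0.0942]
eef_rot: [145.2, 89.9, -116.2]
contact_force: [0.3, 0.5, -1.0]
gripper_width: 0.0478
```

Request:
send_rows([
  [[-0.05,0,0],[0,0,0]],
  [[-0.15,0,0],[0,0,0]],
  [[-0.35,0,0],[0,0,0]],
  [[-0.6,0,0],[0,0,0]],
  [[-0.85,0,0],[0,0,0]],
])

```text
time_s: 7.45
tcp_pos: [0.42, 0.2105, 0.2232]
eef_rot: [136.2, 89.8, -125.2]
contact_force: [1.4, 0.7, -2.1]
gripper_width: 0.0474
```

Request:
send_rows([
  [[-0.15,0,0],[0,0,0]],
  [[-0.3,0,0],[0,0,0]],
  [[-0.42,0,-0.05],[0,0,0]],
  [[-0.48,-0.02,-0.15],[0,0,0]],
  [[-0.48,-0.04,-0.28],[0,0,0]],
])

```text
time_s: 7.95
tcp_pos: [0.4326, 0.1701, 0.2972]
eef_rot: [-163.5, 90.0, -64.8]
contact_force: [0.7, -0.3, -3.1]
gripper_width: 0.0476
```

Request:
send_rows([
  [[0,-0.03,-0.18],[0,0,0]],
  [[0,-0.06,-0.36],[0,0,0]],
  [[0,-0.09,-0.54],[0,0,0]],
  [[0,-0.12,-0.72],[0,0,0]],
  [[0,-0.15,-0.9],[0,0,0]],
])

```text
time_s: 8.45
tcp_pos: [0.4749, 0.0388, 0.2975]
eef_rot: [163.5, 90.0, -97.8]
contact_force: [0.8, -0.1, -3.1]
gripper_width: 0.0474
```

Request:
send_rows([
  [[0,-0.03,-0.18],[0,0,0]],
  [[0,-0.06,-0.36],[0,0,0]],
  [[0,-0.09,-0.54],[0,0,0]],
  [[0,-0.12,-0.72],[0,0,0]],
  [[0,-0.15,-0.9],[0,0,0]],
])

```text
time_s: 8.95
tcp_pos: [0.5171, -0.0924, 0.2978]
eef_rot: [91.1, 90.0, -170.3]
contact_force: [0.1, 0.4, -2.4]
gripper_width: 0.0482
```

```bash
python3 -c "
from h import *
aim((.5546,-.2207,.29,188.7),(.5546,-.2207,.145,188.7),(.5546,-.2207,.1052,188.7))"
```

```text
t 8.95 p [ 0.5171 -0.0924  0.2978] yaw -171.3 q [ 11.3   4.6 -13.2  -0.  -72.2  -2.6] F [ 0.1  0.4 -2.4] w 0.0482
[ 0.052 -0.118 -0.883] [-0.001 -0.    -0.001]
[0.967 0.    0.   ] [0. 0. 0.]
[0.265 0.    0.   ] [0. 0. 0.]
```

Request:
send_rows([
  [[0.01,-0.03,-0.22],[0,0,0]],
  [[0.02,-0.06,-0.44],[0,0,0]],
  [[0.03,-0.09,-0.66],[0,0,0]],
  [[0.05,-0.115,-0.82],[0,0,0]],
  [[0.05,-0.118,-0.88],[0,0,0]],
])

```text
time_s: 9.45
tcp_pos: [0.5542, -0.222, 0.2893]
eef_rot: [78.1, 89.8, 176.6]
contact_force: [0.0, 0.6, -2.0]
gripper_width: 0.0476
```

Request:
send_rows([
  [[0.05,0,0],[0,0,0]],
  [[0.1,0,0],[0,0,0]],
  [[0.18,0,0],[0,0,0]],
  [[0.25,0,0],[0,0,0]],
  [[0.28,0,0],[0,0,0]],
])

```text
time_s: 9.95
tcp_pos: [0.5534, -0.2211, 0.2457]
eef_rot: [72.6, 89.7, 171.2]
contact_force: [0.2, -0.5, -2.1]
gripper_width: 0.0477
```

```bash
python3 -c "
from h import *
aim((.5546,-.2207,.2,188.7),(.5546,-.2207,.145,188.7),(.5546,-.2207,.1052,188.7))
p=r.capture('scene');q=r.capture('top')
im=np.hstack([cv2.resize(p['color'][120:280,200:400],(400,320)),cv2.resize(q['color'][150:310,250:450],(400,320))]);cv2.imwrite('pics/c.png',im[:,:,::-1])
for P in(p,q):
    w=world(P);c=P['color'].astype(int)
    g=(c[...,1]>c[...,0]+25)&(c[...,1]>c[...,2]+15)&(w[...,1]<-.1)&(w[...,1]>-.35)&(abs(w[...,0]-.55)<.1)
    e=w[g];
    f=lambda s:np.hypot(np.hypot(e[:,0]-s[0],e[:,1]-s[1]),e[:,2]-s[2])-.038
    if len(e)>20:print(len(e),e.min(0).round(3),e.max(0).round(3),least_squares(f,[.555,-.22,.145],loss='soft_l1',f_scale=.002).x.round(4))
"
```

```text
t 9.95 p [ 0.5534 -0.2211  0.2457] yaw -171.4 q [ -3.   13.3  -9.5  -0.  -67.5  11.6] F [ 0.2 -0.5 -2.1] w 0.0477
[ 0.304 -0.01   0.001] [-0.002  0.002 -0.006]
[0.367 0.    0.   ] [0. 0. 0.]
[0.265 0.    0.   ] [0. 0. 0.]
639 [ 0.521 -0.26   0.087] [ 0.591 -0.101  0.231] [ 0.5535 -0.2199  0.1846]
176 [ 0.52  -0.206  0.18 ] [ 0.581 -0.183  0.313] [ 0.5523 -0.2209  0.1867]
```

View pics/c.png

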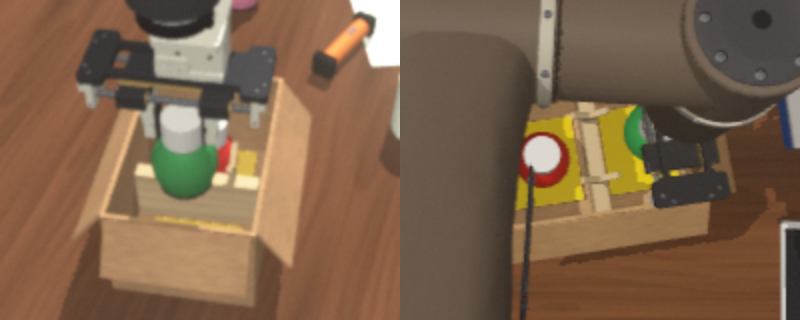

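Lamp hangs upright over the empty cell (left panel 185,160), with the TCP on the pad centre. I lower it.

Request:
send_rows([
  [[0.07,0,0],[0,0,0]],
  [[0.15,-0.01,0],[0,0,0]],
  [[0.25,-0.01,0],[0,0,0]],
  [[0.35,-0.01,0],[0,0.002,-0.006]],
  [[0.42,-0.01,0],[0,0.002,-0.006]],
])

```text
time_s: 10.55
tcp_pos: [0.5542, -0.2211, 0.1815]
eef_rot: [82.2, 89.9, -179.3]
contact_force: [0.2, 0.1, -2.1]
gripper_width: 0.0475
```

Request:
send_rows([
  [[0.08,0,0],[0,0,0]],
  [[0.16,0,0],[0,0,0]],
  [[0.24,0,0],[0,0,0]],
  [[0.31,0,0],[0,0,0]],
  [[0.36,0,0],[0,0,0]],
])

```text
time_s: 11.05
tcp_pos: [0.554, -0.2211, 0.1264]
eef_rot: [78.9, 89.9, 177.5]
contact_force: [0.0, 0.4, -2.1]
gripper_width: 0.048
```

```bash
python3 -c "
from h import *
aim((.5546,-.2207,.113,188.7),(.5546,-.2207,.1052,188.7))"
```

```text
t 11.05 p [ 0.554  -0.2211  0.1264] yaw -171.4 q [ -3.   19.1 -18.3   0.  -52.7  11.6] F [ 0.   0.4 -2.1] w 0.048
[ 0.089 -0.005  0.002] [-0.003  0.    -0.002]
[0.052 0.    0.   ] [0. 0. 0.]
```

Request:
send_rows([
  [[0.03,0,0],[0,0,0]],
  [[0.06,0,0],[0,0,0]],
  [[0.09,0,0],[0,0,0]],
  [[0.105,0,0],[0,0,0]],
  [[0.12,0,0],[0,0,0]],
])

```text
time_s: 11.55
tcp_pos: [0.554, -0.2211, 0.1084]
eef_rot: [81.2, 89.9, 179.8]
contact_force: [-0.1, 0.4, -2.5]
gripper_width: 0.0474
```

Request:
send_rows([
  [[0.004,0,0],[0,0,0]],
  [[0.008,0,0],[0,0,0]],
  [[0.012,0,0],[0,0,0]],
  [[0.016,0,0],[0,0,0]],
  [[0.02,0,0],[0,0,0]],
])

```text
time_s: 12.05
tcp_pos: [0.5541, -0.2211, 0.1055]
eef_rot: [82.2, 89.9, -179.3]
contact_force: [-0.5, -0.5, -1.1]
gripper_width: 0.0475
```

Request:
send_rows([
  [[0.003,0,0],[0,0,0]],
  [[0.006,0,0],[0,0,0]],
  [[0.009,0,0],[0,0,0]],
  [[0.009,0,0],[0,0,0]],
  [[0.009,0,0],[0,0,0]],
])

```text
time_s: 12.55
tcp_pos: [0.5542, -0.2211, 0.1052]
eef_rot: [110.2, 90.0, -151.2]
contact_force: [-3.1, 2.1, 7.4]
gripper_width: 0.0477
```

Request:
send_rows([
  [[-0.004,0,0],[0,0,0]],
  [[-0.004,0,0],[0,0,0]],
  [[-0.004,0,0],[0,0,0]],
  [[-0.004,0,0],[0,0,0]],
  [[-0.004,0,0],[0,0,0]],
], jaw=0.7)

```text
time_s: 13.05
tcp_pos: [0.5542, -0.2212, 0.1057]
eef_rot: [106.7, 89.9, -154.7]
contact_force: [-0.2, 0.5, -0.3]
gripper_width: 0.074
```

Request:
send_rows([
  [[-0.03,0,0],[0,0,0]],
  [[-0.1,0,0],[0,0,0]],
  [[-0.2,0,0],[0,0,0]],
  [[-0.35,0,0],[0,0,0]],
  [[-0.55,0,0],[0,0,0]],
])

```text
time_s: 13.55
tcp_pos: [0.5536, -0.221, 0.1889]
eef_rot: [84.5, 89.9, -176.9]
contact_force: [0.9, 0.7, -0.5]
gripper_width: 0.0746
```

```bash
python3 -c "
from h import *
aim((.55,-.1,.26,188.7),(.58,.04,.26,170),(.62,.16,.26,161.6),(.6535,.243,.2,161.6),(.6535,.243,.06,161.6),(.6535,.243,.027,161.6))
p=r.capture('scene');save(p,'d.png',(180,110,420,290),3)
np.set_printoptions(precision=4,suppress=True)
print(caps(world(p),p['color'].astype(int),(.5546,-.2207),.116,.04))"
```

```text
t 13.55 p [ 0.5536 -0.221   0.1889] yaw -171.4 q [ -3.   15.7 -14.1   0.  -60.4  11.6] F [ 0.9  0.7 -0.5] w 0.0746
[-0.474 -0.095  0.801] [-0.003  0.    -0.003]
[ 0.    -0.339  0.892] [0.416 0.    0.   ]
[ 0.    -0.124  0.834] [0.187 0.    0.   ]
[ 0.4   -0.037  0.596] [0. 0. 0.]
[0.933 0.    0.   ] [0. 0. 0.]
[0.22 0.   0.  ] [0. 0. 0.]
(array([ 0.5541, -0.2205]), array([ 0.5552, -0.2219]), array([0.047 , 0.0483]), np.float64(0.11460321691267172), 249)
```

View pics/d.png

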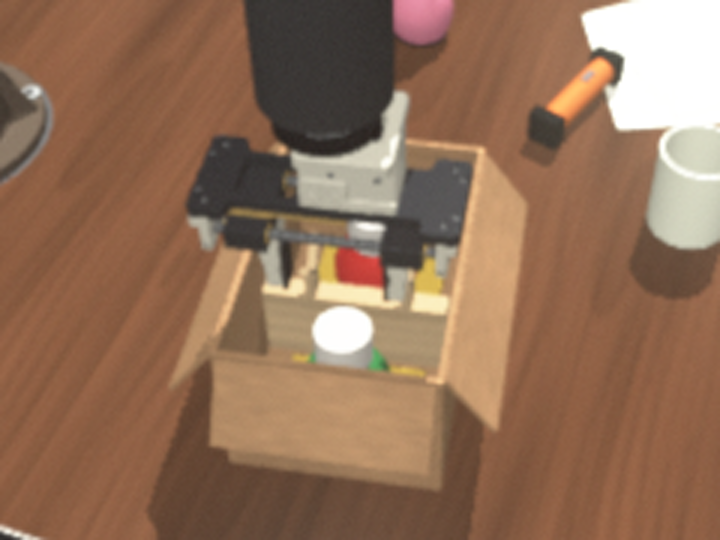

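Lamp stands upright (white cap at crop 343,330), with its top at the expected height. On to the torch.

Request:
send_rows([
  [[-0.15,0,0.05],[0,0,0]],
  [[-0.3,-0.02,0.2],[0,0,0]],
  [[-0.42,-0.05,0.4],[0,0,0]],
  [[-0.47,-0.07,0.6],[0,0,0]],
  [[-0.47,-0.1,0.8],[0,0,0]],
])

```text
time_s: 14.1
tcp_pos: [0.5534, -0.1, 0.2682]
eef_rot: [-113.1, 89.4, -14.5]
contact_force: [0.5, -0.3, 0.0]
gripper_width: 0.0745
```

Request:
send_rows([
  [[0,-0.07,0.18],[0.08,0,0]],
  [[0,-0.14,0.36],[0.16,0,0]],
  [[0,-0.2,0.54],[0.25,0,0]],
  [[0,-0.27,0.72],[0.33,0,0]],
  [[0,-0.34,0.89],[0.42,0,0]],
])

```text
time_s: 14.6
tcp_pos: [0.5839, 0.041, 0.2692]
eef_rot: [-90.7, 89.4, -11.1]
contact_force: [0.1, -1.0, 0.2]
gripper_width: 0.0746
```

Request:
send_rows([
  [[0,-0.02,0.17],[0.04,0,0]],
  [[0,-0.05,0.34],[0.08,0,0]],
  [[0,-0.07,0.5],[0.12,0,0]],
  [[0,-0.1,0.67],[0.16,0,0]],
  [[0,-0.12,0.83],[0.19,0,0]],
])

```text
time_s: 15.1
tcp_pos: [0.6244, 0.1612, 0.2704]
eef_rot: [-79.2, 89.3, -8.2]
contact_force: [0.2, 0.6, -0.0]
gripper_width: 0.0745
```

Request:
send_rows([
  [[0.1,-0.01,0.15],[0,0,0]],
  [[0.2,-0.02,0.3],[0,0,0]],
  [[0.3,-0.03,0.45],[0,0,0]],
  [[0.4,-0.04,0.57],[0,0,0]],
  [[0.4,-0.04,0.6],[0,0,0]],
])

```text
time_s: 15.6
tcp_pos: [0.6597, 0.2454, 0.2079]
eef_rot: [-91.7, 89.5, -20.6]
contact_force: [-0.2, 0.2, -0.6]
gripper_width: 0.0743
```

```bash
python3 -c "
from h import *
aim((.6535,.243,.06,161.6),(.6535,.243,.027,161.6))"
```

```text
t 15.6 p [0.6597 0.2454 0.2079] yaw 161.0 q [ 36.5  24.3   1.2   0.5 -66.6 -55.6] F [-0.2  0.2 -0.6] w 0.0743
[ 0.986  0.043 -0.028] [-0.013 -0.     0.012]
[0.22 0.   0.  ] [0. 0. 0.]
```

Request:
send_rows([
  [[0.2,0.043,-0.028],[-0.013,0,0.012]],
  [[0.4,0.043,-0.028],[-0.013,0,0.012]],
  [[0.6,0.043,-0.028],[-0.013,0,0.012]],
  [[0.8,0.043,-0.028],[-0.013,0,0.012]],
  [[0.9,0.043,-0.028],[-0.013,0,0.012]],
])

```text
time_s: 16.1
tcp_pos: [0.6525, 0.2421, 0.0709]
eef_rot: [143.8, 89.8, -144.6]
contact_force: [0.2, -0.5, -0.3]
gripper_width: 0.0743
```

```bash
python3 -c "
from h import *
aim((.6535,.243,.06,161.6),(.6535,.243,.027,161.6))
p=r.capture('scene');save(p,'e.png',(300,90,440,200),4)"
```

```text
t 16.1 p [0.6525 0.2421 0.0709] yaw 161.6 q [ 36.4  30.6  -7.7  -0.  -51.9 -54.8] F [ 0.2 -0.5 -0.3] w 0.0743
[ 0.073 -0.005  0.008] [-0.    -0.003 -0.002]
[0.22 0.   0.  ] [0. 0. 0.]
```

View pics/e.png

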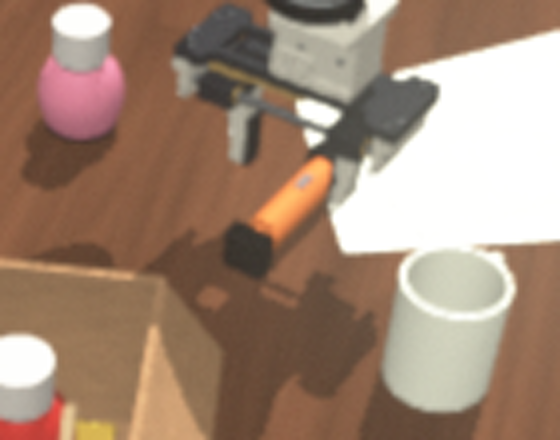

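The fingers straddle the barrel (crop 300,170), and the body is clear of the mug. I descend and close.

Request:
send_rows([
  [[0.07,-0.005,0.008],[0,0,0]],
  [[0.15,-0.005,0.008],[0,0,0]],
  [[0.22,-0.005,0.008],[0,0,0]],
  [[0.28,-0.005,0.008],[0,0,0]],
  [[0.29,-0.005,0.008],[0,0,0]],
])

```text
time_s: 16.65
tcp_pos: [0.6522, 0.2424, 0.0244]
eef_rot: [139.9, 89.6, -148.5]
contact_force: [-0.0, 0.1, -0.4]
gripper_width: 0.0747
```

Request:
send_rows([
  [[0,0,0],[0,0,0]],
  [[0,0,0],[0,0,0]],
  [[0,0,0],[0,0,0]],
  [[0,0,0],[0,0,0]],
  [[0,0,0],[0,0,0]],
], jaw=-1, force=25)

```text
time_s: 17.15
tcp_pos: [0.6523, 0.2424, 0.0247]
eef_rot: [140.0, 89.7, -148.4]
contact_force: [1.1, -0.7, -0.1]
gripper_width: 0.04
```

Request:
send_rows([
  [[0,0,0],[0,0,0]],
  [[0,0,0],[0,0,0]],
  [[0,0,0],[0,0,0]],
  [[0,0,0],[0,0,0]],
  [[0,0,0],[0,0,0]],
])

```text
time_s: 17.65
tcp_pos: [0.6524, 0.2425, 0.025]
eef_rot: [140.1, 89.7, -148.3]
contact_force: [-0.4, 0.1, 2.4]
gripper_width: 0.0294
```

```bash
python3 -c "
from h import *
aim((.6535,.243,.17,161.6),(.64,.2,.26,161.6),(.6,.06,.26,135),(.56,-.07,.26,98.7),(.5442,-.1525,.26,98.7),(.5442,-.1525,.137,98.7))"
```

```text
t 17.65 p [0.6524 0.2425 0.025 ] yaw 161.6 q [ 36.4  33.5  -9.5  -0.  -47.3 -54.8] F [-0.4  0.1  2.4] w 0.0294
[-0.967 -0.002  0.001] [-0.001 -0.006 -0.005]
[-0.6   -0.005 -0.3  ] [0. 0. 0.]
[ 0.    -0.042 -0.97 ] [0.591 0.    0.   ]
[ 0.    -0.424 -0.801] [0.807 0.    0.   ]
[ 0.    -0.528 -0.187] [0. 0. 0.]
[0.82 0.   0.  ] [0. 0. 0.]
```

Request:
send_rows([
  [[-0.05,0,0],[0,0,0]],
  [[-0.18,0,0],[0,0,0]],
  [[-0.4,0,0],[0,0,0]],
  [[-0.68,0,0],[0,0,0]],
  [[-0.96,0,0],[0,0,0]],
])

```text
time_s: 18.15
tcp_pos: [0.6525, 0.2425, 0.1699]
eef_rot: [139.3, 89.6, -149.1]
contact_force: [1.0, 0.3, -3.3]
gripper_width: 0.029
```

Request:
send_rows([
  [[-0.2,0,-0.03],[0,0,0]],
  [[-0.38,0,-0.07],[0,0,0]],
  [[-0.52,0,-0.14],[0,0,0]],
  [[-0.6,0,-0.22],[0,0,0]],
  [[-0.6,0,-0.3],[0,0,0]],
])

```text
time_s: 18.65
tcp_pos: [0.6391, 0.1997, 0.2618]
eef_rot: [140.1, 89.7, -148.3]
contact_force: [-0.2, 0.7, -2.8]
gripper_width: 0.0292
```

Request:
send_rows([
  [[0,-0.01,-0.18],[0.1,0,0]],
  [[0,-0.02,-0.37],[0.22,0,0]],
  [[0,-0.03,-0.57],[0.34,0,0]],
  [[0,-0.04,-0.77],[0.46,0,0]],
  [[0,-0.04,-0.97],[0.59,0,0]],
])

```text
time_s: 19.15
tcp_pos: [0.5973, 0.058, 0.2605]
eef_rot: [160.6, 89.6, -154.6]
contact_force: [0.6, 0.1, -2.0]
gripper_width: 0.0294
```

Request:
send_rows([
  [[0,-0.09,-0.17],[0.16,0,0]],
  [[0,-0.18,-0.34],[0.33,0,0]],
  [[0,-0.27,-0.5],[0.5,0,0]],
  [[0,-0.35,-0.66],[0.66,0,0]],
  [[0,-0.42,-0.8],[0.8,0,0]],
])

```text
time_s: 19.65
tcp_pos: [0.5546, -0.0728, 0.2595]
eef_rot: [-169.8, 89.4, -161.3]
contact_force: [0.1, 0.9, -2.8]
gripper_width: 0.0293
```

Request:
send_rows([
  [[0,-0.13,-0.05],[0,0,0]],
  [[0,-0.27,-0.1],[0,0,0]],
  [[0,-0.4,-0.14],[0,0,0]],
  [[0,-0.5,-0.18],[0,0,0]],
  [[0,-0.53,-0.19],[0,0,0]],
])

```text
time_s: 20.15
tcp_pos: [0.5368, -0.1571, 0.2588]
eef_rot: [-173.3, 89.3, -164.9]
contact_force: [-0.9, 0.5, -3.2]
gripper_width: 0.029
```

Request:
send_rows([
  [[0.05,0,0],[0,0,0]],
  [[0.12,0,0],[0,0,0]],
  [[0.2,0,0],[0,0,0]],
  [[0.25,0,0],[0,0,0]],
  [[0.27,0,0],[0,0,0]],
])

```text
time_s: 20.65
tcp_pos: [0.5358, -0.1568, 0.2167]
eef_rot: [-176.1, 89.2, -167.7]
contact_force: [0.7, 0.4, -3.3]
gripper_width: 0.0296
```

```bash
cat > chk.py <<'E'
from h import *
import sys
np.set_printoptions(precision=4,suppress=True)
aim((.5442,-.1525,.16,98.7),(.5442,-.1525,.135,98.7))
ps=[r.capture('scene'),r.capture('top')];im=[]
for P,(u,v) in zip(ps,((200,120),(250,150))):
    w=world(P);c=P['color'].astype(int);im.append(cv2.resize(P['color'][v:v+160,u:u+200],(400,320)))
    o=(c[...,0]>150)&(c[...,1]<150)&(c[...,1]>60)&(c[...,0]-c[...,2]>110)&(abs(w[...,0]-.545)<.1)&(abs(w[...,1]+.15)<.1)&(w[...,2]>.12)
    q=w[o];print("orange",len(q))
    if len(q)<20: continue
    def g(p):
        d=np.array([np.cos(p[3])*np.cos(p[4]),np.sin(p[3])*np.cos(p[4]),np.sin(p[4])])
        return np.linalg.norm(np.cross(q-[.5442+p[0],-.1525+p[1],p[2]],d),axis=1)-.015
    z=q[:,2].max()-.015
    f=lambda p:np.r_[g([-p[1]*np.sin(.152),p[1]*np.cos(.152),p[2],p[3],p[4]])]
    s=least_squares(f,[0,0,z,.152,0],loss='soft_l1',f_scale=.002)
    d=np.array([np.cos(s.x[3]),np.sin(s.x[3])]);t=(q[:,:2]-[.5442,-.1525])@d
    print("lateral offset mm",s.x[1]*1e3,"axis z",s.x[2],"yaw",np.degrees(s.x[3]),"pitch",np.degrees(s.x[4]),"along mm",np.percentile(t,[1,99])*1e3,np.median(abs(s.fun)))
    for n,a in(("red",(.534,-.084)),("green",(.5546,-.2207))):
        try: print(n,*caps(w,c,a,.116,.035))
        except Exception: print(n,"hidden")
cv2.imwrite('pics/'+sys.argv[1],np.hstack(im)[:,:,::-1])
E
python3 chk.py f.png
```

```text
t 20.65 p [ 0.5358 -0.1568  0.2167] yaw 98.4 q [  3.9  11.2 -16.2   0.1 -63.4 -85.6] F [ 0.7  0.4 -3.3] w 0.0296
[0.377 0.02  0.065] [-0.007 -0.018  0.001]
[0.167 0.    0.   ] [0. 0. 0.]
orange 86
lateral offset mm -3.175941026456989 axis z 0.20829439309208206 yaw 7.284980163823615 pitch 1.5962536394723654 along mm [18.6415 50.7251] 0.000850059309474174
red [ 0.5399 -0.0953] [ 0.5431 -0.0961] [0.0356 0.0275] 0.11457913296907385 69
green [ 0.5546 -0.2209] [ 0.5552 -0.222 ] [0.0467 0.0477] 0.11478458672262848 248
orange 111
lateral offset mm -2.5160068798611572 axis z 0.20954834641730224 yaw 9.54331582824959 pitch -1.9274439794696283 along mm [-60.2515 -36.9878] 0.001084038801623827
red [ 0.5399 -0.1005] [ 0.5389 -0.1004] [0.016  0.0077] 0.11567655293113877 23
green hidden
```

View pics/f.png

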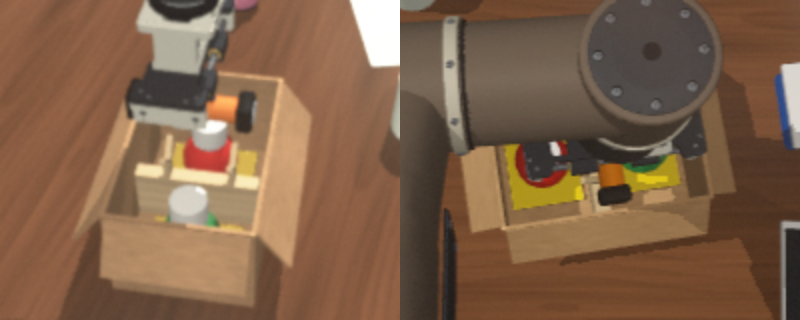

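The torch is gripped level and within 3 mm of the TCP along its axis. I align it and lower.

Request:
send_rows([
  [[0.02,0.02,0.03],[-0.007,-0.012,0]],
  [[0.05,0.02,0.05],[-0.007,-0.012,0]],
  [[0.1,0.02,0.05],[-0.007,-0.012,0]],
  [[0.17,0.02,0.05],[-0.007,-0.012,0]],
  [[0.22,0.02,0.05],[-0.007,-0.012,0]],
])

```text
time_s: 21.25
tcp_pos: [0.5423, -0.153, 0.1832]
eef_rot: [-169.4, 89.7, -160.8]
contact_force: [0.1, -0.9, -2.9]
gripper_width: 0.0296
```

```bash
python3 -c "
from h import *
aim((.5417,-.1529,.15,98.7),(.5417,-.1529,.135,98.7))"
```

```text
t 21.25 p [ 0.5423 -0.153   0.1832] yaw 98.7 q [  4.2  13.1 -18.5   0.1 -58.7 -85.6] F [ 0.1 -0.9 -2.9] w 0.0296
[ 0.221  0.001 -0.003] [-0.001 -0.006  0.001]
[0.1 0.  0. ] [0. 0. 0.]
```

Request:
send_rows([
  [[0.05,0,-0.003],[0,0,0]],
  [[0.1,0,-0.003],[0,0,0]],
  [[0.15,0,-0.003],[0,0,0]],
  [[0.2,0,-0.003],[0,0,0]],
  [[0.23,0,-0.003],[0,0,0]],
])

```text
time_s: 21.75
tcp_pos: [0.5414, -0.1531, 0.1478]
eef_rot: [-172.6, 89.7, -163.9]
contact_force: [0.2, 0.7, -2.4]
gripper_width: 0.0294
```

Request:
send_rows([
  [[0.01,0,0],[0,0,0]],
  [[0.02,0,0],[0,0,0]],
  [[0.03,0,0],[0,0,0]],
  [[0.04,0,0],[0,0,0]],
  [[0.05,0,0],[0,0,0]],
])

```text
time_s: 22.25
tcp_pos: [0.5415, -0.1531, 0.1405]
eef_rot: [-170.6, 89.7, -161.9]
contact_force: [-0.4, -0.4, -2.7]
gripper_width: 0.0291
```

Request:
send_rows([
  [[0.005,0,0],[0,0,0]],
  [[0.01,0,0],[0,0,0]],
  [[0.015,0,0],[0,0,0]],
  [[0.018,0,0],[0,0,0]],
  [[0.02,0,0],[0,0,0]],
])

```text
time_s: 22.75
tcp_pos: [0.5415, -0.1531, 0.1374]
eef_rot: [-170.8, 89.7, -162.1]
contact_force: [0.5, -0.1, -2.0]
gripper_width: 0.0292
```

Request:
send_rows([
  [[0.004,0,0],[0,0,0]],
  [[0.007,0,0],[0,0,0]],
  [[0.01,0,0],[0,0,0]],
  [[0.012,0,0],[0,0,0]],
  [[0.012,0,0],[0,0,0]],
])

```text
time_s: 23.25
tcp_pos: [0.5416, -0.153, 0.1369]
eef_rot: [-165.3, 89.8, -156.6]
contact_force: [-3.7, 3.6, 9.2]
gripper_width: 0.0293
```

Contact at the expected height. I let go with a small opening, because the lamps' caps are close.

Request:
send_rows([
  [[0.001,0,0],[0,0,0]],
  [[0.001,0,0],[0,0,0]],
  [[0.001,0,0],[0,0,0]],
  [[0.001,0,0],[0,0,0]],
  [[0.001,0,0],[0,0,0]],
], force=6)

```text
time_s: 23.75
tcp_pos: [0.5419, -0.153, 0.1369]
eef_rot: [-163.5, 89.8, -154.8]
contact_force: [-1.6, 2.3, 2.7]
gripper_width: 0.0298
```

Request:
send_rows([
  [[0,0,0],[0,0,0]],
  [[0,0,0],[0,0,0]],
  [[0,0,0],[0,0,0]],
  [[0,0,0],[0,0,0]],
  [[0,0,0],[0,0,0]],
], jaw=-0.05)

```text
time_s: 24.25
tcp_pos: [0.5418, -0.1531, 0.1368]
eef_rot: [-162.8, 89.8, -154.1]
contact_force: [0.2, 0.6, -0.4]
gripper_width: 0.0416
```

Request:
send_rows([
  [[-0.03,0,0],[0,0,0]],
  [[-0.08,0,0],[0,0,0]],
  [[-0.16,0,0],[0,0,0]],
  [[-0.28,0,0],[0,0,0]],
  [[-0.45,0,0],[0,0,0]],
])

```text
time_s: 24.75
tcp_pos: [0.5416, -0.1529, 0.2051]
eef_rot: [-169.2, 89.7, -160.6]
contact_force: [0.3, -0.4, 1.2]
gripper_width: 0.042
```

Request:
send_rows([
  [[-0.15,0,-0.05],[0,0,0]],
  [[-0.3,0,-0.2],[0,0,0]],
  [[-0.45,0.15,-0.35],[0,0,0]],
  [[-0.6,0.35,-0.5],[0,0,0]],
  [[-0.6,0.55,-0.6],[0,0,0]],
])

```text
time_s: 25.25
tcp_pos: [0.4406, -0.0847, 0.2998]
eef_rot: [-48.0, 89.9, -39.4]
contact_force: [0.6, 1.1, 0.2]
gripper_width: 0.0418
```

Request:
send_rows([
  [[0,0.2,0],[0,0,0]],
  [[0,0.4,0],[0,0,0]],
  [[0,0.6,0],[0,0,0]],
  [[0,0.8,0],[0,0,0]],
  [[0,0.9,0],[0,0,0]],
])

```text
time_s: 25.75
tcp_pos: [0.42, 0.0505, 0.301]
eef_rot: [-9.1, 89.8, -0.4]
contact_force: [0.5, -0.2, 0.5]
gripper_width: 0.0415
```

```bash
python3 chk.py g.png
```

```text
t 25.75 p [0.42   0.0505 0.301 ] yaw 98.7 q [  33.9   -6.4  -23.6    0.1  -72.6 -115.2] F [ 0.5 -0.2  0.5] w 0.0415
[ 0.943 -1.462  0.611] [0.    0.004 0.001]
[0.167 0.    0.   ] [0. 0. 0.]
orange 255
lateral offset mm 1.4603355469572499 axis z 0.12853455790044327 yaw 8.623102326068842 pitch 0.9761283555107853 along mm [-53.7146  56.1148] 0.0009374954873160486
red [ 0.5345 -0.0838] [ 0.5349 -0.0859] [0.0453 0.0489] 0.11468131186664021 195
green [ 0.5544 -0.2207] [ 0.5553 -0.2222] [0.0482 0.0465] 0.1147170340606885 256
orange 464
lateral offset mm 0.9108857544169157 axis z 0.12854126513783468 yaw 8.874867257789445 pitch -0.13691541968073823 along mm [-53.5673  54.0291] 0.0009273692156265287
red [ 0.5334 -0.0824] [ 0.5328 -0.083 ] [0.0445 0.0439] 0.11538365277935414 257
green [ 0.5531 -0.2194] [ 0.5531 -0.2194] [0.0464 0.0446] 0.11573770871685263 262
```

View pics/g.png

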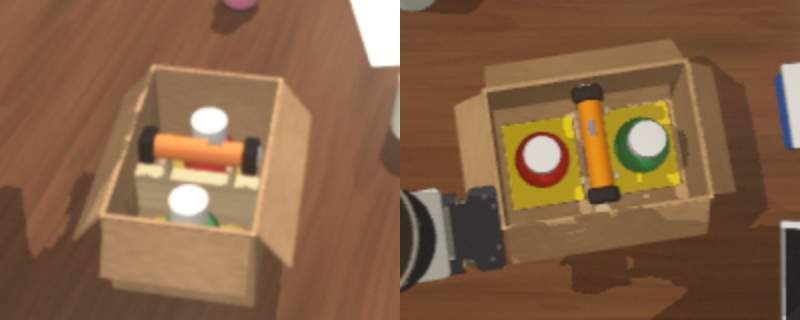

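The torch lies level in both notches: axis z is 0.1285 m and it is centred to about 1 mm. Both lamps are upright, and the robot is clear. I hand in.

```bash
python3 -c "
from h import *
print(r.close_job())"
```

```text
the job is handed in; nothing more can be done
None
```

The carton is packed: the green lamp stands on the yellow pad in the empty −y cell, and the orange torch lies in both V-notches. I handed the job in at about 26 s; it reports no verdict.

- **Green lamp:** I lowered it until the wrist force showed it was standing, then let go. Its top was last measured about 115–116 mm up, where 116 mm is expected, and within 2 mm of the pad centre I worked out from the carton fit.
- **Orange torch:** I lowered it until it touched the notches (about 9 N), eased the grip, then opened the jaws only slightly, because the lamp caps are close. Its axis measured 128.5 mm high, where 129 mm is expected, with the yaw matching the carton. It is centred within about 1.5 mm, both across and along the notches.
- **Red lamp:** It stayed within 1 mm of where it started.
- **Other things:** I steered clear of the mug, tub, phone and pink lamp, but did not measure their positions again at the end.
- **Disagreement:** The scene camera gave the torch a tilt of 1.0° and the top camera −0.1°, which I took as measurement noise.

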